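# Open the jam jar from the pantry drawer and keep its cap in hand

## Robot

A 6-joint arm with a two-finger parallel gripper is mounted at the origin on the work surface. World frame = base frame: x ahead of the robot, y to its left, z up, the work surface at z = 0. Lengths are in m, angles in rad, forces in N, time in s.
With the tool pointing down it reaches from about 0.325 to 0.775 m from the base axis. Payload 9.3 kg.
Tool frame: the origin (TCP) lies midway between the tips of the shut fingers; the grasp point (between the pads) lies 19 mm behind it (ctrl.tcp_to_grasp is the distance from the TCP to the grasp point, in m); x points along the fingers, z is the direction in which the jaws open and shut, and the axes are right-handed (so a half turn about x gives the same grasp; the last joint's range is limited). The gripper opens to 85 mm and grips with 20 to 120 N. Pads are 22 mm wide; open, the fingers measure 114 mm over their backs; the gripper's body (76 mm by 85 mm) begins 54 mm behind the grasp point. The pads swing forward as they close: fully open they stand 13 mm farther back than shut.
Start: joints at [-1.301, 0.259, 0.021, 1.334, 0, 1.418], TCP at [0.226, -0.502, 0.231] pointing down, gripper open.
Joint ranges: [-3.04, 3.04], [-0.91, 1.82], [-1.04, 1.36], [-1.92, 1.95], [-1.52, 1.45], [-3.14, 3.14]. Speed limits (rad/s): [2.22, 2.22, 2.79, 3.14, 3.14, 3.14].

## Interface

Orientations are given as a unit quaternion [x, y, z, w].
In Python, from cell import ctrl gives the robot as it stands. The module is installed in compiled form; this text tells all that it offers.
- The arm moves only by the shell command python3 -m inch 'ROWS'. ROWS is a JSON object of lists of equal length, an entry for each row: "fingers": the gripper's target within -1 to 1 (fully open at 1, half-way at 0, shut at -1); "slide": the shift along the tool's x, y, z in m, a list of three; "rotation": the turn, a rotation vector about the tool's x, y, z in rad, a list of three. In form: {"fingers": [fingers, ...], "slide": [[x, y, z], ...], "rotation": [[wx, wy, wz], ...]}. A call has exactly 8 rows; each row shifts and turns the pose as measured when the row begins, along the tool's axes as they then stand; what a row does not reach is not made up. A row lasts 1/12 s, in which the tool goes at most 41.7 mm and 7.16 degrees, less where a joint would pass 70% of its speed; a pose out of reach is approached as far as the arm can. A call with a gripper value outside its range is refused whole. The fingers move at their own pace and stop on an object; the grip force is fixed at half the most. Time passes only in rows, so rows that do not move let the fingers close, or fill a call up. It gives the time, the measured TCP pose, the force and the opening at its end, in the units of the state.
- ctrl.read_state(): the state, without advancing time (a new reading comes with each control period).
- ctrl.camera(name): name is "side" or "top" or "wrist"; returns (picture, depth): 384x512x3 uint8, red, green, blue; 384x512 float32, m along the optical axis (not along the pixel's ray), 0 where there is no reading.
- ctrl.camera_model(name): a dict with "vfov" (degrees; the focal length in pixels is half the picture's height over the tangent of half this angle, whatever the lens; pixels are square), "cx", "cy" (the principal point, pixels), "D" ([k1, k2, p1, p2, k3] as OpenCV has them; the pictures are not rectified), "cam_to_world" (4x4, takes a point from camera to world coordinates). Camera axes: x right, y down, z forward; pixel columns grow to the right and rows downward; lengths in m; the calibration is good to about 2 mm. A picture is of the moment at which its call begins: read the wrist's pose just before it. camera_model takes no time and is no camera call; for the wrist camera it gives the pose at the moment of the call.
- ctrl.close_job(): hands the job in, once; it reports no verdict.
The state is a dict: "time": time; "q": joint angles; "qd": joint speeds; "tau": joint torques, N m; "tool_pos": TCP position; "ee_rot": TCP orientation; "wrist_force": force on the tool from outside, world axes, zero at the start; "moment": the same for the moment, N m; "width": opening from 0.0 (shut) to 1.0 (fully open).
Only numpy, scipy, OpenCV 4.12 (cv2) and the standard library are available. Lean on these libraries where they do the work, as an engineer would, in place of code of your own. Each camera call takes 0.05 s, during which the arm holds its last target.

## Task

Pull the drawer of the little pine chest fully open by its handle. Leave the square glass jam jar standing down in its square cut-out, which braces it, unscrew its tight metal cap about a quarter turn anticlockwise until the threads let go, then lift the cap straight up and finish while still holding it, level and still, about two centimetres above the jar's mouth. Leave everything else as it stands.

Things in the scene. Friction and masses are not known exactly. Their poses are not given: they have to be found in the camera images.
- chest: pine chest, fixed, 240 (x) x 330 (y) x 146 mm (z); origin on the shelf under the middle of its front face, its +x pointing back into the chest; the drawer slides out along the chest's -x axis. The drawer front is 16 mm thick, lies in front of that face when shut, and its top edge is 140 mm above the shelf
- drawer (a joint): how far the drawer is pulled out, m: 0 shut (start), 0.175 fully open, a hard stop; friction 2.5 N, stays where left. Its floor is 24 mm above the shelf, its side walls stand 46 mm above that floor; a board 38 mm above the floor has three 64 mm square cut-outs in a row along the chest's y, 90 mm apart, centres 75 mm behind the inner face of the drawer front
- drawer_handle (a point): middle of the drawer's bar handle, a dark steel bar 11 mm thick and 120 mm long along the chest's y, 112 mm above the shelf; its centre line is 35 mm out from the drawer front, with free room above and behind the bar (29 mm gap)
- jar: empty glass jam jar, loose, 60 mm square and 70 mm tall below a round 41 mm neck that ends 92 mm up; about 0.26 kg; origin under its centre, z up. It stands on the drawer floor in one of the three cut-outs (2 mm play each side), which lets it turn by only a few degrees
- jar_mouth (a point): centre of the jar's rim, 92 mm above its underside. Ordinary thread: the cap opens anticlockwise seen from above, rising 2.5 mm per radian. At the start the cap's yaw is 0 to 0.14 rad ahead of the jar's; its three lugs are clear of the threads when it is 1.05 to 1.70 rad ahead, and turned further they run against the next thread
- cap: round knurled steel lug cap, loose, 54 mm across, 17 mm high, 40 g, screwed on the jar; origin at the centre of its lower edge, z up. Screwed on, its lower edge is 11 mm below the jar's rim and 11 mm above the shoulder. A sprung liner pushes it off the rim with 24 N when tight, less as it opens; turning takes up to about 0.7 N m: grip it firmly, 60 N or more
- tin: round closed steel tin, 60 mm across, 55 mm high, loose in another cut-out; origin under its centre; leave it
- cup_drawer: white espresso cup without handle, 59 mm across, 56 mm high, loose in the third cut-out; origin under its centre; leave it
- spreader: wooden butter spreader, 165 mm long, lying on the shelf; origin under its middle; leave it
- cup_shelf: white espresso cup with handle on the shelf, 59 mm across, 56 mm high; origin under its centre; leave it
- teapot: white ceramic teapot with clipped-on lid, 132 mm across, 129 mm high, on the shelf; origin under its centre; leave it
- sieve: steel sieve lying rim down on the shelf, 98 mm across, 41 mm high, with a handle along its +x to 183 mm; origin under the bowl's centre; leave it

How it is judged:
On the way, in this order (a step that is already met when the one before it is completed fails the run):
1. the drawer is pulled open (value of joint drawer above 0.15 m), for 0.2 s.
2. the cap is turned loose while it still sits on the jar and the jar stands in its cut-out (angle between the x axis of cap and the x axis of jar, either way round above 0.8 rad and z of cap in the frame of jar_mouth below -0.003 m and height (world z) of jar below 0.034 m), for 0.1 s.
At the end, for the whole second after the job is handed in: The drawer is open by at least 140 mm; the jar stands upright (within 0.1 rad) on the drawer floor (within 5 mm) in its cut-out; the cap is gripped in the fingers, off the jar, its lower edge 4 to 40 mm above the rim, within 15 mm of centred over the mouth, level within 0.2 rad and still (value of joint drawer above 0.14 m and z of cap in the frame of jar_mouth between 0.004 and 0.04 m and horizontal distance between cap and jar_mouth below 0.015 m and angle between cap's own z axis and vertical below 0.2 rad and linear speed of cap below 0.02 m/s and contact force between the fingers and cap above 2 N and contact force between cap and jar below 0.2 N and height (world z) of jar below 0.029 m and angle between jar's own z axis and vertical below 0.1 rad); the arm keeps its last pose, push and grip.
It fails at once if the jar is pulled up by more than 10 mm or tipped over (height (world z) of jar above 0.034 m or angle between jar's own z axis and vertical above 0.25 rad).
It fails at once if the tin or the cup in the drawer is tipped or lifted out (angle between any of tin, cup_drawer's own z axis and vertical above 0.4 rad or height (world z) of any of tin, cup_drawer above 0.05 m).
It fails at once if a thing on the shelf is shoved by more than 30 mm (distance of any of cup_shelf, teapot, sieve, spreader from where it was at the start of the episode above 0.03 m).
It also fails if it takes over 51 s, if anything falls off the work surface, if the arm or the gripper's body presses on something with over 40 N, if the wrist force passes 120 N, or if a joint passes its speed limit or range.

## Working session

There is one attempt and no reset: what is moved stays moved. The work goes in short steps, Python scripts to look and compute and a shell command to move; the robot and the scene stay as the last step left them, time stands still between calls to the robot, and variables do not carry over. Pictures are saved under pics/ and viewed, and the job is handed in when it is done.

```bash
mkdir -p pics; ls
cat > h.py <<'E'
import numpy as np, cv2
from cell import ctrl
from scipy.spatial.transform import Rotation as R
def save(n,f):
    m=ctrl.camera_model(n); p,d=ctrl.camera(n)
    cv2.imwrite(f'pics/{f}.png',p[:,:,::-1]); np.savez(f'{f}.npz',p=p,d=d,T=m['cam_to_world'],vf=m['vfov'],c=[m['cx'],m['cy']],D=m['D'])
def load(f): return dict(np.load(f'{f}.npz'))
def rays(a,uv):
    F=192/np.tan(np.radians(float(a['vf']))/2); K=np.array([[F,0,a['c'][0]],[0,F,a['c'][1]],[0,0,1.]])
    n=cv2.undistortPoints(np.array(uv,float).reshape(-1,1,2),K,np.array(a['D'],float)).reshape(-1,2)
    return np.c_[n,np.ones(len(n))]
def plane(a,uv,z):
    r=rays(a,uv)@a['T'][:3,:3].T; o=a['T'][:3,3]
    return o+r*((z-o[2])/r[:,2])[:,None]
def dep(a,uv):
    uv=np.array(uv).reshape(-1,2); r=rays(a,uv); d=a['d'][uv[:,1].astype(int),uv[:,0].astype(int)]
    return (r*d[:,None])@a['T'][:3,:3].T+a['T'][:3,3]
def cloud(a):
    v,u=np.mgrid[:384,:512]; return dep(a,np.c_[u.ravel(),v.ravel()]).reshape(384,512,3)
def st():
    s=ctrl.read_state(); 
    print('t',round(s['time'],2),'p',np.round(s['tool_pos'],4),'f',np.round(s['wrist_force'],1),'m',np.round(s['moment'],2),'w',round(float(s['width']),3)); print('q',np.round(s['q'],3)); M=R.from_quat(s['ee_rot']).as_matrix(); print(np.round(M,3)); return s,M
E
python3 - <<'E'
from h import *
st()
for n in ['side','top','wrist']: save(n,n+'0')
for n in ['side','top']:print(np.round(load(n+'0')['T'],3), load(n+'0')['vf'])
E
```

```text
pics
t 0.0 p [ 0.2256 -0.5013  0.2307] f [0.  0.5 0.2] m [-0.02  0.08 -0.01] w 1.001
q [-1.301  0.259  0.021  1.334  0.     1.418]
[[-0.     0.912  0.41 ]
 [ 0.001  0.41  -0.912]
 [-1.     0.    -0.001]]
[[ 0.695  0.602 -0.392  1.251]
 [ 0.719 -0.591  0.366 -0.653]
 [-0.012 -0.536 -0.844  1.622]
 [ 0.     0.     0.     1.   ]] 43.32458760987574
[[-2.900e-02 -9.940e-01  1.100e-01  4.250e-01]
 [-1.000e+00  3.000e-02 -0.000e+00  1.000e-03]
 [-3.000e-03 -1.100e-01 -9.940e-01  1.264e+00]
 [ 0.000e+00  0.000e+00  0.000e+00  1.000e+00]] 51.38185209350563
```

View pics/side0.png

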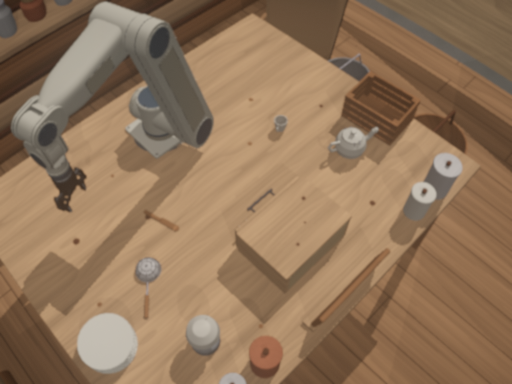

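View pics/top0.png

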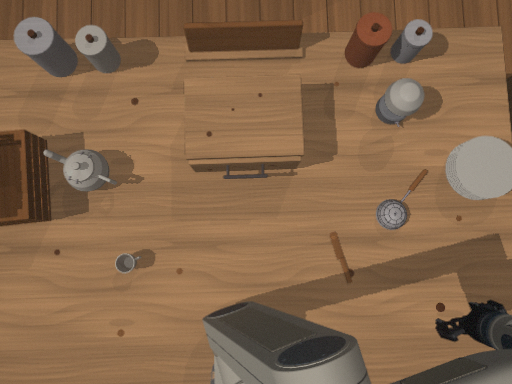

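View pics/wrist0.png

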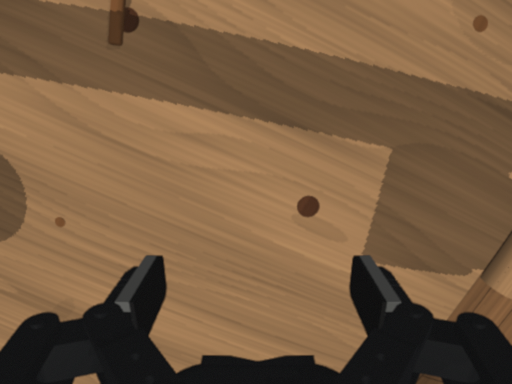

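The top view shows the chest at about (185–302, 75–170), with its dark bar handle at (225–268, 175). The spreader is at (342, 257), the sieve at (392, 213), the cup at (125, 263) and the teapot at (86, 170). Next I measure the handle and the chest.

Run:
```python
from h import *
a=load('top0'); C=cloud(a); p=a['p'].astype(int)
# handle
roi=np.zeros((384,512),bool); roi[168:186,215:280]=1
m=roi&(p.max(2)<100)&(abs(p[:,:,0]-p[:,:,2])<22)
v,u=np.nonzero(m); print(len(u),u.min(),u.max(),v.min(),v.max(), 'depth z med',np.median(C[m][:,2]))
P=plane(a,np.c_[u,v],0.112)
k=np.polyfit(P[:,1],P[:,0],1);print('handle mean',P.mean(0),'y range',P[:,1].min(),P[:,1].max(),'slope',k, 'yaw',-np.arctan(k[0]))
x0,x1=np.polyval(k,[P[:,1].min(),P[:,1].max()]); print('mid',(x0+x1)/2,(P[:,1].min()+P[:,1].max())/2)
# chest top
m=(abs(C[:,:,2]-0.146)<0.006); m[:, :150]=0;m[:,330:]=0; m[:60]=0;m[190:]=0
Q=C[m][:,:2].astype(np.float32); r=cv2.minAreaRect(Q); print(r, cv2.boxPoints(r))
for n,f in (('side','side0'),):
    a=load(f);C=cloud(a);p=a['p'].astype(int)
    roi=np.zeros((384,512),bool); roi[185:215,240:280]=1
    m=roi&(p.max(2)<100)&(abs(p[:,:,0]-p[:,:,2])<25)
    v,u=np.nonzero(m);print(len(u),u.min(),u.max(),v.min(),v.max()); P=plane(a,np.c_[u,v],0.112); print(P.mean(0),P.min(0),P.max(0),np.median(C[m][:,2]))
big=cv2.resize(load('top0')['p'][60:200,150:330,::-1],None,fx=4,fy=4,interpolation=cv2.INTER_CUBIC); cv2.imwrite('pics/c0.png',big)
```

```text
164 224 266 168 178 depth z med 0.11659529155546489
handle mean [0.60917444 0.00963627 0.112     ] y range -0.05338646497049577 0.06941834517791384 slope [0.01696639 0.60901095] yaw -0.016964761050763087
mid 0.6091469471955429 0.008015940103709037
((0.7691638469696045, 0.00840345025062561), (0.255893737077713, 0.3425999581813812), 0.3022744357585907) [[ 0.64031506  0.17902604]
 [ 0.6421225  -0.16356915]
 [ 0.89801264 -0.16221914]
 [ 0.8962052   0.18037605]]
1 250 250 208 208
[ 0.60478831 -0.04474093  0.112     ] [ 0.60478831 -0.04474093  0.112     ] [ 0.60478831 -0.04474093  0.112     ] 0.120521346700587
```

View pics/c0.png

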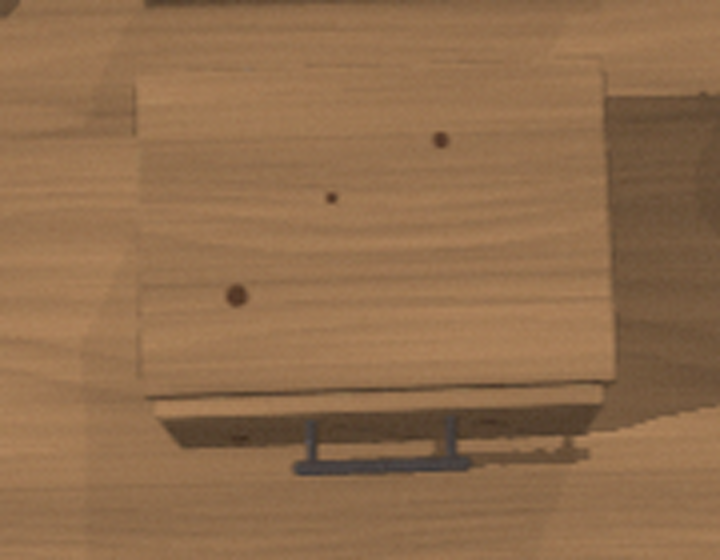

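```bash
python3 -m inch '{"fingers":[-0.34,-0.34,-0.34,-0.34,-0.34,-0.34,-0.34,-0.34],"slide":[[0,0.034,-0.019],[0,0.034,-0.019],[0,0.034,-0.019],[0,0.034,-0.019],[0,0.034,-0.019],[0,0.034,-0.019],[0,0.034,-0.019],[0,0.034,-0.019]],"rotation":[[0,0,0],[0,0,0],[0,0,0],[0,0,0],[0,0,0],[0,0,0],[0,0,0],[0,0,0]]}'
python3 - <<'E'
from h import *
st()
E
```

```text
time: 0.82
tool_pos: [0.4139, -0.2474, 0.2275]
ee_rot: [0.388, 0.593, -0.387, 0.59]
wrist_force: [0.1, -1.7, 1.0]
width: 0.329
t 0.82 p [ 0.4139 -0.2474  0.2275] f [ 0.1 -1.7  1. ] m [-0.04  0.01  0.01] w 0.329
q [-7.130e-01  1.470e-01 -1.330e-01  1.296e+00  1.000e-03  2.019e+00]
[[-0.003  0.917  0.398]
 [ 0.004  0.398 -0.917]
 [-1.    -0.001 -0.005]]
```

Run:
```python
from h import *
a=load('top0');p=a['p'].astype(int)
for u in (230,246,262):
    print(u,[tuple(p[v,u]) for v in range(170,182)])
print(plane(a,[[246,174],[246,177]],.112))
```

```text
230 [(np.int64(86), np.int64(64), np.int64(46)), (np.int64(145), np.int64(111), np.int64(77)), (np.int64(143), np.int64(110), np.int64(77)), (np.int64(144), np.int64(108), np.int64(78)), (np.int64(144), np.int64(109), np.int64(77)), (np.int64(76), np.int64(65), np.int64(58)), (np.int64(71), np.int64(65), np.int64(63)), (np.int64(74), np.int64(65), np.int64(64)), (np.int64(74), np.int64(66), np.int64(58)), (np.int64(139), np.int64(106), np.int64(74)), (np.int64(135), np.int64(103), np.int64(71)), (np.int64(137), np.int64(104), np.int64(72))]
246 [(np.int64(113), np.int64(84), np.int64(62)), (np.int64(140), np.int64(105), np.int64(72)), (np.int64(146), np.int64(112), np.int64(79)), (np.int64(141), np.int64(107), np.int64(76)), (np.int64(99), np.int64(78), np.int64(59)), (np.int64(71), np.int64(63), np.int64(60)), (np.int64(72), np.int64(61), np.int64(60)), (np.int64(68), np.int64(62), np.int64(57)), (np.int64(101), np.int64(79), np.int64(58)), (np.int64(136), np.int64(106), np.int64(72)), (np.int64(135), np.int64(103), np.int64(73)), (np.int64(138), np.int64(105), np.int64(74))]
262 [(np.int64(72), np.int64(62), np.int64(63)), (np.int64(72), np.int64(65), np.int64(62)), (np.int64(73), np.int64(69), np.int64(67)), (np.int64(77), np.int64(69), np.int64(65)), (np.int64(71), np.int64(62), np.int64(59)), (np.int64(70), np.int64(66), np.int64(64)), (np.int64(71), np.int64(62), np.int64(61)), (np.int64(81), np.int64(68), np.int64(58)), (np.int64(137), np.int64(104), np.int64(74)), (np.int64(135), np.int64(102), np.int64(70)), (np.int64(136), np.int64(101), np.int64(71)), (np.int64(137), np.int64(103), np.int64(70))]
[[0.61222231 0.0049874  0.112     ]
 [0.60336947 0.00524343 0.112     ]]
```

```bash
python3 -m inch '{"fingers":[-0.34,-0.34,-0.34,-0.34,-0.34,-0.34,-0.34,-0.34],"slide":[[0.002,0.0345,-0.02],[0.002,0.0345,-0.02],[0.002,0.0345,-0.02],[0.002,0.0345,-0.02],[0.002,0.0345,-0.02],[0.002,0.0345,-0.02],[0.002,0.0345,-0.02],[0.002,0.0345,-0.02]],"rotation":[[0,0,0],[0,0,0],[0,0,0],[0,0,0],[0,0,0],[0,0,0],[0,0,0],[0,0,0]]}'; python3 -m inch '{"fingers":[-0.34,-0.34,-0.34,-0.34,-0.34,-0.34,-0.34,-0.34],"slide":[[0,0,0],[0,0,0],[0,0,0],[0,0,0],[0,0,0],[0,0,0],[0,0,0],[0,0,0]],"rotation":[[-0.12,0,0],[-0.12,0,0],[-0.12,0,0],[-0.12,0,0],[-0.12,0,0],[-0.12,0,0],[-0.12,0,0],[-0.12,0,0]]}';  python3 - <<'E'
from h import *
st()
save('wrist','w1')
E
```

```text
time: 1.48
tool_pos: [0.6082, 0.0234, 0.2112]
ee_rot: [0.388, 0.593, -0.388, 0.59]
wrist_force: [0.5, -1.7, 0.8]
width: 0.327
time: 2.15
tool_pos: [0.6114, 0.0341, 0.2048]
ee_rot: [0.06, 0.709, -0.057, 0.701]
wrist_force: [0.2, 0.1, 1.1]
width: 0.334
t 2.15 p [0.6114 0.0341 0.2048] f [0.2 0.1 1.1] m [-0.01  0.02 -0.05] w 0.334
q [-0.083  0.381  0.134  1.335  0.004  1.653]
[[-0.011  0.165  0.986]
 [ 0.005  0.986 -0.165]
 [-1.     0.003 -0.012]]
```

View pics/w1.png

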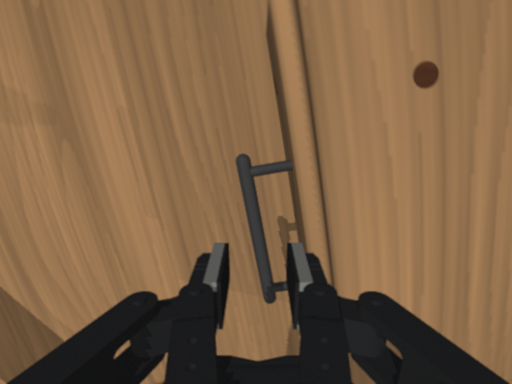

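Run:
```python
from h import *
a=load('w1'); print(plane(a,[[243,160],[269,297],[256,229]],.112)); print(np.round(a['T'],3))
```

```text
[[ 0.60431122  0.06578834  0.112     ]
 [ 0.60486643 -0.05436995  0.112     ]
 [ 0.60452083  0.00984972  0.112     ]]
[[ 0.986 -0.154 -0.062  0.626]
 [-0.166 -0.939 -0.3    0.111]
 [-0.012  0.306 -0.952  0.347]
 [ 0.     0.     0.     1.   ]]
```

```bash
python3 -m inch '{"fingers":[-0.34,-0.34,-0.34,-0.34,-0.34,-0.34,-0.34,-0.34],"slide":[[0,-0.014,-0.001],[0,-0.014,-0.001],[0,0,0],[0.015,0,0],[0.015,0,0],[0,0,0],[0,0,0],[0,0,0]],"rotation":[[-0.08,-0.005,0],[-0.08,-0.005,0],[0,0,0],[0,0,0],[0,0,0],[0,0,0],[0,0,0],[0,0,0]]}';  python3 - <<'E'
from h import *
st()
E
```

```text
time: 2.87
tool_pos: [0.6058, 0.0071, 0.1734]
ee_rot: [0.007, 0.708, -0.003, 0.706]
wrist_force: [0.2, -0.9, -0.0]
width: 0.332
t 2.87 p [0.6058 0.0071 0.1734] f [ 0.2 -0.9 -0. ] m [ 0.05 -0.    0.01] w 0.332
q [-0.129  0.376  0.046  1.244  0.005  1.456]
[[-0.003  0.014  1.   ]
 [ 0.005  1.    -0.014]
 [-1.     0.005 -0.003]]
```

```bash
python3 -m inch '{"fingers":[-0.34,-0.34,-0.34,-0.34,-0.34,-0.34,-0.34,-0.34],"slide":[[0.02,0,0],[0.02,0,0],[0.02,0,0],[0.01,0,0],[0.005,0,0],[0,0,0],[0,0,0],[0,0,0]],"rotation":[[-0.014,0,0],[0,0,0],[0,0,0],[0,0,0],[0,0,0],[0,0,0],[0,0,0],[0,0,0]]}';  python3 - <<'E'
from h import *
st()
save('wrist','w2')
E
```

```text
time: 3.53
tool_pos: [0.6097, 0.0086, 0.103]
ee_rot: [0.004, 0.705, -0.001, 0.709]
wrist_force: [-1.1, -0.1, -0.1]
width: 0.327
t 3.53 p [0.6097 0.0086 0.103 ] f [-1.1 -0.1 -0.1] m [-0.07 -0.02 -0.01] w 0.327
q [-0.126  0.417 -0.077  1.071  0.005  1.451]
[[ 0.007  0.006  1.   ]
 [ 0.005  1.    -0.006]
 [-1.     0.005  0.007]]
```

View pics/w2.png

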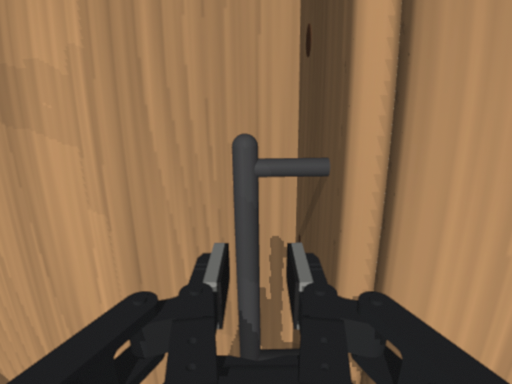

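The fingers straddle the bar: its column is at x≈247, the left finger is at 228 and the right finger at 290. I lower slightly and close.

```bash
python3 -m inch '{"fingers":[-0.34,-0.34,-1,-1,-1,-1,-1,-1],"slide":[[0.007,0,-0.003],[0.003,0,-0.001],[0,0,0],[0,0,0],[0,0,0],[0,0,0],[0,0,0],[0,0,0]],"rotation":[[0,0.005,0],[0,0,0],[0,0,0],[0,0,0],[0,0,0],[0,0,0],[0,0,0],[0,0,0]]}';  python3 - <<'E'
from h import *
st()
E
```

```text
time: 4.25
tool_pos: [0.6038, 0.0084, 0.1003]
ee_rot: [0.003, 0.705, -0.001, 0.709]
wrist_force: [-0.7, -0.4, -0.8]
width: 0.099
t 4.25 p [0.6038 0.0084 0.1003] f [-0.7 -0.4 -0.8] m [-0.02  0.37  0.12] w 0.099
q [-0.127  0.409 -0.096  1.06   0.003  1.45 ]
[[ 0.006  0.006  1.   ]
 [ 0.002  1.    -0.006]
 [-1.     0.002  0.006]]
```

```bash
python3 -m inch '{"fingers":[-1,-1,-1,-1,-1,-1,-1,-1],"slide":[[0,0,-0.008],[0,0,-0.016],[0,0,-0.022],[0,0,-0.022],[0,0,-0.022],[0,0,-0.022],[0,0,-0.018],[0,0,-0.012]],"rotation":[[0,0,0],[0,0,0],[0,0,0],[0,0,0],[0,0,0],[0,0,0],[0,0,0],[0,0,0]]}';  python3 - <<'E'
from h import *
st()
E
```

```text
time: 4.92
tool_pos: [0.4685, 0.0076, 0.1003]
ee_rot: [0.002, 0.696, -0.002, 0.718]
wrist_force: [2.6, -0.5, -4.5]
width: 0.103
t 4.92 p [0.4685 0.0076 0.1003] f [ 2.6 -0.5 -4.5] m [-0.18 -0.37  0.16] w 0.103
q [-0.166  0.184 -0.431  0.926  0.005  1.411]
[[ 0.03   0.006  1.   ]
 [-0.     1.    -0.006]
 [-1.    -0.     0.03 ]]
```

```bash
python3 -m inch '{"fingers":[-1,-1,-1,-1,-1,-1,-1,-1],"slide":[[0,0,-0.01],[0,0,-0.01],[0,0,-0.008],[0,0,-0.008],[0,0,-0.006],[0,0,-0.005],[0,0,-0.004],[0,0,0]],"rotation":[[0,0.008,0],[0,0.008,0],[0,0.008,0],[0,0,0],[0,0,0],[0,0,0],[0,0,0],[0,0,0]]}';  python3 - <<'E'
from h import *
st()
E
```

```text
time: 5.58
tool_pos: [0.4307, 0.0075, 0.1002]
ee_rot: [0.003, 0.694, -0.001, 0.72]
wrist_force: [-3.3, -0.1, 4.1]
width: 0.097
t 5.58 p [0.4307 0.0075 0.1002] f [-3.3 -0.1  4.1] m [-0.11  0.97  0.13] w 0.097
q [-0.185  0.118 -0.514  0.903  0.01   1.392]
[[ 0.037  0.005  0.999]
 [ 0.003  1.    -0.005]
 [-0.999  0.003  0.037]]
```

```bash
python3 -m inch '{"fingers":[-1,-1,-0.34,-0.34,-0.34,-0.34,-0.34,-0.34],"slide":[[0,0,-0.006],[0,0,-0.006],[0,0,0],[0,0,0],[0,0,0],[-0.03,0,0],[-0.04,0,0],[-0.04,0,0]],"rotation":[[0,0,0],[0,0,0],[0,0,0],[0,0,0],[0,0,0],[0,0,0],[0,0,0],[0,0,0]]}';  python3 -m inch '{"fingers":[0.7,0.7,0.7,0.7,0.7,0.7,0.7,0.7],"slide":[[-0.03,0,0],[-0.02,0,0],[-0.01,0,0],[0,0,0],[0,0,0],[0,0,0],[0,0,0],[0,0,0]],"rotation":[[0,0.02,0],[0,0.02,0],[0,0,0],[0,0,0],[0,0,0],[0,0,0],[0,0,0],[0,0,0]]}';python3 - <<'E'
from h import *
st()
save('wrist','w3');save('top','t3')
E
```

```text
time: 6.25
tool_pos: [0.4187, 0.0077, 0.2067]
ee_rot: [0.005, 0.692, 0.002, 0.721]
wrist_force: [0.4, -0.2, -0.2]
width: 0.332
time: 6.92
tool_pos: [0.4127, 0.0077, 0.2757]
ee_rot: [0.004, 0.706, 0.001, 0.708]
wrist_force: [-1.4, -0.2, 0.0]
width: 0.853
t 6.92 p [0.4127 0.0077 0.2757] f [-1.4 -0.2  0. ] m [-0.01  0.04  0.04] w 0.853
q [-0.191  0.01  -0.164  1.396  0.008  1.385]
[[ 0.002  0.005  1.   ]
 [ 0.008  1.    -0.005]
 [-1.     0.008  0.002]]
```

View pics/w3.png

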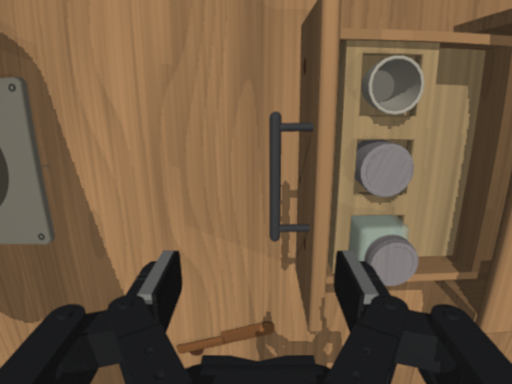

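View pics/t3.png

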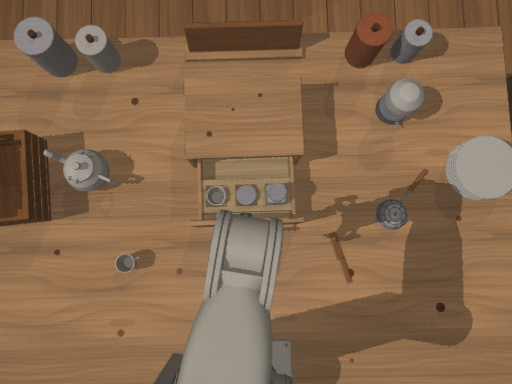

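The drawer is open. The wrist view shows the cup at (393,85), the tin at (385,168) and the jar's cap at (391,260), which is the cut-out on the −y side. In the top view the cap is at (276,192). Next I measure the cap.

Run:
```python
from h import *
for f,(u,v),r in (('w3',(391,260),32),('t3',(276,192),12)):
    a=load(f);p=a['p'].astype(np.int16)
    b=p[:,:,2]-p[:,:,0]   # bluish/grey-purple
    c=p[:,:,2]-p[:,:,1]
    roi=np.zeros(b.shape,bool); roi[v-r:v+r,u-r:u+r]=1
    print(f,'center px',p[v,u])
    m=(roi&(c>2)).astype(np.uint8)
    cs,_=cv2.findContours(m,cv2.RETR_EXTERNAL,cv2.CHAIN_APPROX_NONE); k=max(cs,key=cv2.contourArea)
    e=cv2.fitEllipse(k); print(e)
    print(plane(a,[e[0]],.122)); 
    Q=plane(a,k.reshape(-1,2),.122)[:,:2]; print(cv2.minEnclosingCircle(Q.astype(np.float32)), Q.min(0),Q.max(0), np.median(dep(a,np.argwhere(m)[:,::-1])[:,2]))
# handle bar
a=load('w3'); print(plane(a,[[275,117],[275,238]],.112), plane(a,[[316,100],[316,200]],.140))
p=a['p'];cv2.imwrite('pics/z3.png',cv2.resize(p[200:300,330:440,::-1],None,fx=5,fy=5,interpolation=cv2.INTER_CUBIC))
```

```text
w3 center px [130 124 123]Traceback (most recent call last):
  File "<stdin>", line 10, in <module>
cv2.error: OpenCV(4.12.0) /io/opencv/modules/imgproc/src/shapedescr.cpp:361: error: (-201:Incorrect size of input array) There should be at least 5 points to fit the ellipse in function 'fitEllipseNoDirect'
```

Run:
```python
from h import *
for f,(u,v),r in (('w3',(391,260),34),('t3',(276,192),14)):
    a=load(f);p=a['p'].astype(np.int16)
    roi=np.zeros(p.shape[:2],bool); roi[v-r:v+r,u-r:u+r]=1
    d=p[:,:,0]-p[:,:,2]
    m=(roi&(d>-5)&(d<22)&(p[:,:,0]>p[:,:,1])).astype(np.uint8)
    m=cv2.morphologyEx(m,cv2.MORPH_OPEN,np.ones((3,3)))
    cs,_=cv2.findContours(m,cv2.RETR_EXTERNAL,cv2.CHAIN_APPROX_NONE); k=max(cs,key=cv2.contourArea)
    e=cv2.fitEllipse(k); print(f,e)
    print(plane(a,[e[0]],.122)); 
    Q=plane(a,k.reshape(-1,2),.122)[:,:2]; print(cv2.minEnclosingCircle(Q.astype(np.float32)), Q.min(0),Q.max(0), np.median(dep(a,np.argwhere(m)[:,::-1])[:,2]))
a=load('w3'); print(plane(a,[[275,117],[275,238]],.112), plane(a,[[316,100],[316,200]],.140))
p=a['p'];cv2.imwrite('pics/z3.png',cv2.resize(p[200:300,330:440,::-1],None,fx=5,fy=5,interpolation=cv2.INTER_CUBIC))
```

```text
w3 ((391.8493347167969, 259.697021484375), (48.19414520263672, 51.03964614868164), 124.36508178710938)
[[ 0.55209006 -0.0797542   0.122     ]]
((0.55082106590271, -0.08145187795162201), 0.03122144378721714) [ 0.52304633 -0.11066435] [ 0.58059795 -0.05247832] 0.12139005488698931
t3 ((277.115234375, 191.63980102539062), (18.525856018066406, 19.05132484436035), 50.7890510559082)
[[ 0.55652582 -0.08313799  0.122     ]]
((0.5575752854347229, -0.08382383733987808), 0.02990487776696682) [ 0.5293092  -0.10900382] [ 0.58189275 -0.05656379] 0.12239966472694253
[[ 0.42901357  0.06424367  0.112     ]
 [ 0.43019062 -0.05798437  0.112     ]] [[ 0.46149149  0.08004699  0.14      ]
 [ 0.46535958 -0.00746778  0.14      ]]
```

View pics/z3.png

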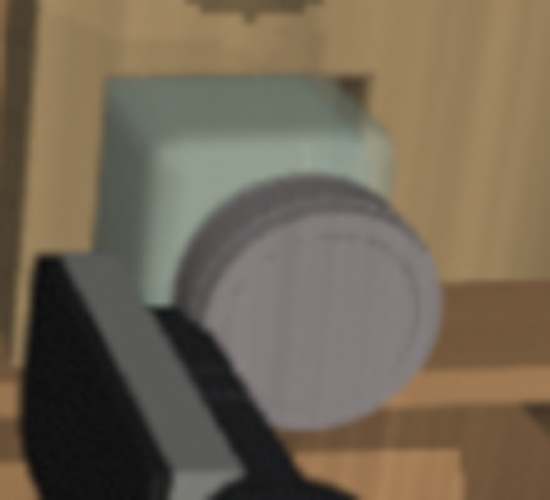

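```bash
python3 -m inch '{"fingers":[0.7,0.7,0.7,0.7,0.7,0.7,0.7,0.7],"slide":[[0.01,-0.018,0.029],[0.015,-0.018,0.029],[0.015,-0.018,0.029],[0.015,-0.018,0.029],[0.015,-0.018,0.028],[0.015,0,0],[0,0,0],[0,0,0]],"rotation":[[0,0,0],[0,0,0],[0,0,0],[0,0,0],[0,0,0],[0,0,0],[0,0,0],[0,0,0]]}';python3 - <<'E'
from h import *
st()
save('wrist','w4')
a=load('w4'); print(plane(a,[[256,300]],.122))
E
```

```text
time: 7.68
tool_pos: [0.5618, -0.0861, 0.1837]
ee_rot: [0.004, 0.707, 0.002, 0.707]
wrist_force: [-0.4, -0.7, 0.6]
width: 0.854
t 7.68 p [ 0.5618 -0.0861  0.1837] f [-0.4 -0.7  0.6] m [-0.04  0.04 -0.01] w 0.854
q [-0.304  0.308 -0.03   1.235  0.009  1.27 ]
[[-0.     0.004  1.   ]
 [ 0.009  1.    -0.004]
 [-1.     0.009 -0.   ]]
[[ 0.55979276 -0.15437475  0.122     ]]
```

View pics/w4.png

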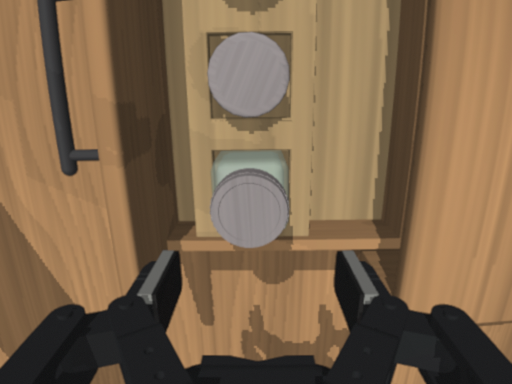

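Run:
```python
from h import *
a=load('w4'); print(plane(a,[[250.5,209],[212,209],[289,209],[250.5,247]],.122)); print(plane(a,[[249,74]],.079))
C=cloud(a); q=C[200:240,230:270].reshape(-1,3); print(np.median(q[:,2]))
m=(abs(C[:,:,2]-.122)<.004); m[:,:150]=0; m[:150]=0;m[250:]=0;m[:,330:]=0
Q=C[m]; print(len(Q),Q.min(0),Q.max(0),cv2.minEnclosingCircle(Q[:,:2].astype(np.float32)))
```

```text
[[ 0.55657066 -0.08248912  0.122     ]
 [ 0.5307652  -0.08239018  0.122     ]
 [ 0.5823355  -0.08261156  0.122     ]
 [ 0.55624223 -0.11063091  0.122     ]]
[[0.55549084 0.00546742 0.079     ]]
0.12150544048517231
4602 [ 0.52859969 -0.11100844  0.11800708] [ 0.58214376 -0.05774219  0.12423068] ((0.5554884672164917, -0.08474692702293396), 0.027201181277632713)
```

```bash
python3 -m inch '{"fingers":[0.7,0.7,0.7,0.7,0.7,0.7,0.7,0.7],"slide":[[0,0.002,-0.006],[0.015,0,0],[0.015,0,0],[0.012,0,0],[0,0,0],[0,0,0],[0,0,0],[0,0,0]],"rotation":[[0,0,0],[0,0,0],[0,0,0],[0,0,0],[0,0,0],[0,0,0],[0,0,0],[0,0,0]]}';python3 - <<'E'
from h import *
st()
E
```

```text
time: 8.4
tool_pos: [0.5521, -0.0796, 0.1518]
ee_rot: [0.002, 0.703, 0.002, 0.711]
wrist_force: [-0.0, 0.6, 0.2]
width: 0.855
t 8.4 p [ 0.5521 -0.0796  0.1518] f [-0.   0.6  0.2] m [0.02 0.01 0.03] w 0.855
q [-0.299  0.299 -0.127  1.135  0.009  1.272]
[[ 0.012 -0.001  1.   ]
 [ 0.006  1.     0.001]
 [-1.     0.006  0.012]]
```

```bash
python3 -m inch '{"fingers":[0.7,0.7,0.7,0.7,0.7,0.7,0.7,0.7],"slide":[[0.01,-0.002,0.002],[0.01,-0.002,0.003],[0.01,0,0.001],[0.01,0,0.001],[0.006,0,0],[0,0,0],[0,0,0],[0,0,0]],"rotation":[[0,0.006,0],[0,0.006,0],[0,0,0],[0,0,0],[0,0,0],[0,0,0],[0,0,0],[0,0,0]]}';python3 - <<'E'
from h import *
st()
E
```

```text
time: 9.07
tool_pos: [0.5603, -0.0839, 0.1013]
ee_rot: [0.002, 0.707, 0.002, 0.707]
wrist_force: [-0.0, 0.2, -0.3]
width: 0.848
t 9.07 p [ 0.5603 -0.0839  0.1013] f [-0.   0.2 -0.3] m [ 0.08  0.   -0.03] w 0.848
q [-0.299  0.355 -0.18   1.038  0.005  1.271]
[[-0.001 -0.001  1.   ]
 [ 0.006  1.     0.001]
 [-1.     0.006 -0.001]]
```

```bash
python3 -m inch '{"fingers":[0.7,0.7,0.7,0.7,0.7,0.7,0.7,0.7],"slide":[[0.004,0,-0.003],[0.004,0,-0.002],[0.003,0,0],[0,0,0],[0,0,0],[0,0,0],[0,0,0],[0,0,0]],"rotation":[[0,0,0],[0,0,0],[0,0,0],[0,0,0],[0,0,0],[0,0,0],[0,0,0],[0,0,0]]}';python3 - <<'E'
from h import *
st()
save('wrist','w5')
a=load('w5');C=cloud(a)
# finger pads: lowest dark pixels
p=a['p'].astype(int); m=(p.max(2)<110)&(abs(p[:,:,0]-p[:,:,2])<15)&(C[:,:,2]<.16)&(a['d']>0)
for s in (slice(100,256),slice(256,420)):
    mm=np.zeros_like(m); mm[:,s]=m[:,s]; q=C[mm]; print(len(q), np.percentile(q,[0,5],axis=0))
E
```

```text
time: 9.73
tool_pos: [0.5552, -0.084, 0.0906]
ee_rot: [0.002, 0.707, 0.002, 0.708]
wrist_force: [-0.3, -0.1, -0.0]
width: 0.848
t 9.73 p [ 0.5552 -0.084   0.0906] f [-0.3 -0.1 -0. ] m [ 0.01  0.   -0.02] w 0.848
q [-0.302  0.354 -0.211  1.005  0.005  1.268]
[[ 0.001 -0.001  1.   ]
 [ 0.005  1.     0.001]
 [-1.     0.005  0.001]]
5453 [[ 0.48087783 -0.15020673  0.04043257]
 [ 0.50436692 -0.09035399  0.10596134]]
5912 [[ 0.55407232 -0.09561494  0.05005587]
 [ 0.56102965 -0.09026245  0.10650818]]
```

View pics/w5.png

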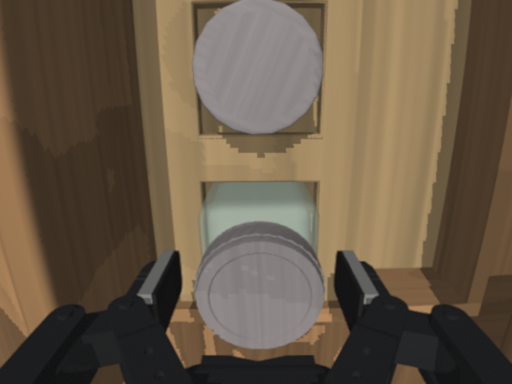

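The cap is centred between the pads: its centre is at (260,285) and the pads are at 180 and 337. I close on it.

```bash
python3 -m inch '{"fingers":[-1,-1,-1,-1,-1,-1,-1,-1],"slide":[[0,0,0],[0,0,0],[0,0,0],[0,0,0],[0,0,0],[0,0,0],[0,0,0],[0,0,0]],"rotation":[[0,0,0],[0,0,0],[0,0,0],[0,0,0],[0,0,0],[0,0,0],[0,0,0],[0,0,0]]}';python3 - <<'E'
from h import *
st()
save('wrist','w6')
E
```

```text
time: 10.45
tool_pos: [0.5559, -0.084, 0.0912]
ee_rot: [0.001, 0.706, 0.002, 0.708]
wrist_force: [0.2, 0.5, 0.3]
width: 0.623
t 10.45 p [ 0.5559 -0.084   0.0912] f [0.2 0.5 0.3] m [ 0.02 -0.04 -0.03] w 0.623
q [-0.302  0.354 -0.21   1.005  0.005  1.268]
[[ 0.003 -0.001  1.   ]
 [ 0.005  1.     0.001]
 [-1.     0.005  0.003]]
```

View pics/w6.png

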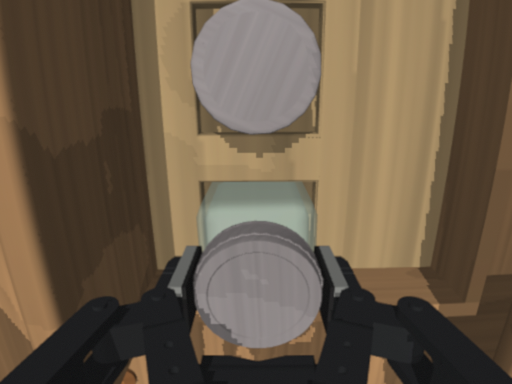

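```bash
python3 -m inch '{"fingers":[-1,-1,-1,-1,-1,-1,-1,-1],"slide":[[0,0,0],[0,0,0],[-0.0003,0,0],[-0.0003,0,0],[-0.0003,0,0],[-0.0003,0,0],[-0.0003,0,0],[-0.0003,0,0]],"rotation":[[-0.06,0,0],[-0.08,0,0],[-0.08,0,0],[-0.08,0,0],[-0.08,0,0],[-0.08,0,0],[-0.08,0,0],[-0.06,0,0]]}';python3 - <<'E'
from h import *
s,M=st(); print('yaw',np.arctan2(M[1,2],M[0,2]))
save('wrist','w7')
E
```

```text
time: 11.17
tool_pos: [0.5559, -0.0845, 0.0926]
ee_rot: [-0.216, 0.672, 0.218, 0.674]
wrist_force: [0.7, -0.6, -3.2]
width: 0.619
t 11.17 p [ 0.5559 -0.0845  0.0926] f [ 0.7 -0.6 -3.2] m [-0.16 -0.23 -0.25] w 0.619
q [-0.303  0.353 -0.208  1.009  0.005  0.645]
[[ 0.003 -0.584  0.812]
 [ 0.004  0.812  0.584]
 [-1.     0.002  0.005]]
yaw 0.6234477547979753
```

View pics/w7.png

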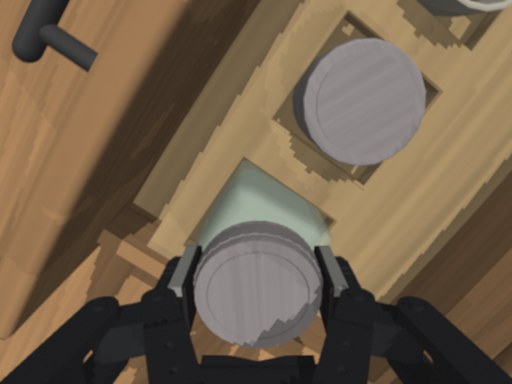

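The cap's grain still runs vertically relative to the fingers, so the cap is turning with the gripper. The jar stays square in its cut-out. I keep turning.

```bash
python3 -m inch '{"fingers":[-1,-1,-1,-1,-1,-1,-1,-1],"slide":[[-0.0002,0,0],[-0.0002,0,0],[-0.0002,0,0],[-0.0002,0,0],[-0.0002,0,0],[-0.0002,0,0],[-0.0002,0,0],[0,0,0]],"rotation":[[-0.08,0,0],[-0.08,0,0],[-0.08,0,0],[-0.08,0,0],[-0.08,0,0],[-0.08,0,0],[-0.06,0,0],[0,0,0]]}';python3 - <<'E'
from h import *
s,M=st(); print('yaw',np.arctan2(M[1,2],M[0,2]))
E
```

```text
time: 11.88
tool_pos: [0.5557, -0.0844, 0.0942]
ee_rot: [-0.393, 0.586, 0.394, 0.589]
wrist_force: [0.4, 0.4, 0.1]
width: 0.622
t 11.88 p [ 0.5557 -0.0844  0.0942] f [0.4 0.4 0.1] m [ 0.02 -0.09 -0.01] w 0.622
q [-0.303  0.352 -0.205  1.013  0.005  0.088]
[[ 0.003 -0.925  0.381]
 [ 0.005  0.381  0.925]
 [-1.    -0.001  0.005]]
yaw 1.1798843402546562
```

```bash
python3 -m inch '{"fingers":[-1,-1,-1,-1,-1,-1,-1,-1],"slide":[[0,0,0],[-0.0002,0,0],[-0.0002,0,0],[0,0,0],[0,0,0],[0,0,0],[0,0,0],[0,0,0]],"rotation":[[-0.05,0,0],[-0.08,0,0],[-0.06,0,0],[0,0,0],[0,0,0],[0,0,0],[0,0,0],[0,0,0]]}';python3 - <<'E'
from h import *
s,M=st(); print('yaw',np.arctan2(M[1,2],M[0,2]))
save('wrist','w8')
E
```

```text
time: 12.55
tool_pos: [0.5555, -0.0843, 0.0943]
ee_rot: [-0.442, 0.55, 0.444, 0.553]
wrist_force: [0.6, 0.0, -0.4]
width: 0.622
t 12.55 p [ 0.5555 -0.0843  0.0943] f [ 0.6  0.  -0.4] m [ 0.03 -0.1   0.02] w 0.622
q [-0.303  0.352 -0.205  1.013  0.005 -0.085]
[[ 0.002 -0.976  0.216]
 [ 0.005  0.216  0.976]
 [-1.    -0.001  0.005]]
yaw 1.352707727129935
```

View pics/w8.png

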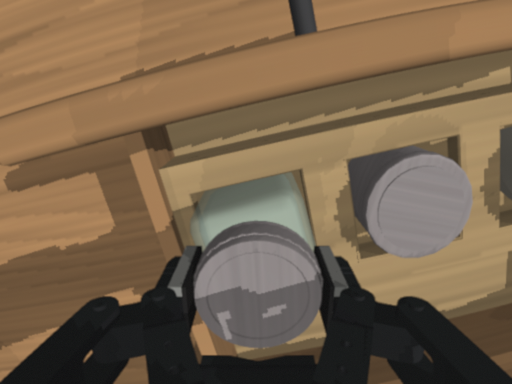

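The grain is still vertical, and the reaction torque is near zero. I lift a little at first and watch the force.

```bash
python3 -m inch '{"fingers":[-1,-1,-1,-1,-1,-1,-1,-1],"slide":[[-0.0015,0,0],[-0.0015,0,0],[-0.0015,0,0],[-0.0015,0,0],[0,0,0],[0,0,0],[0,0,0],[0,0,0]],"rotation":[[0,0,0],[0,0,0],[0,0,0],[0,0,0],[0,0,0],[0,0,0],[0,0,0],[0,0,0]]}';python3 - <<'E'
from h import *
s,M=st(); print('yaw',np.arctan2(M[1,2],M[0,2]))
save('wrist','w9')
E
```

```text
time: 13.27
tool_pos: [0.5552, -0.0844, 0.101]
ee_rot: [-0.441, 0.55, 0.443, 0.553]
wrist_force: [-0.0, 0.4, -1.0]
width: 0.621
t 13.27 p [ 0.5552 -0.0844  0.101 ] f [-0.   0.4 -1. ] m [0.05 0.01 0.02] w 0.621
q [-0.303  0.346 -0.195  1.03   0.005 -0.083]
[[ 0.002 -0.976  0.218]
 [ 0.005  0.218  0.976]
 [-1.    -0.     0.005]]
yaw 1.3506654352770378
```

View pics/w9.png

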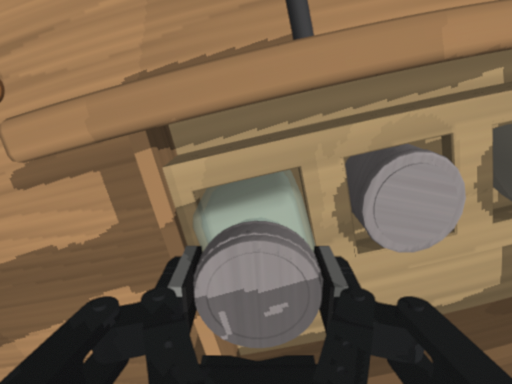

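```bash
python3 -m inch '{"fingers":[-1,-1,-1,-1,-1,-1,-1,-1],"slide":[[-0.003,0,0],[-0.004,0,0],[-0.004,0,0],[-0.004,0,0],[-0.003,0,0],[-0.001,0,0],[0,0,0],[0,0,0]],"rotation":[[0,0,0],[0,0,0],[0,0,0],[0,0,0],[0,0,0],[0,0,0],[0,0,0],[0,0,0]]}';python3 - <<'E'
from h import *
s,M=st()
save('wrist','w10'); save('side','s10'); save('top','t10')
p=load('s10')['p'];cv2.imwrite('pics/s10z.png',cv2.resize(p[150:290,180:360,::-1],None,fx=4,fy=4,interpolation=cv2.INTER_CUBIC))
E
```

```text
time: 13.98
tool_pos: [0.5554, -0.0845, 0.1226]
ee_rot: [-0.441, 0.55, 0.443, 0.554]
wrist_force: [0.6, -0.2, -0.9]
width: 0.619
t 13.98 p [ 0.5554 -0.0845  0.1226] f [ 0.6 -0.2 -0.9] m [ 0.    0.01 -0.02] w 0.619
q [-0.303  0.33  -0.16   1.08   0.005 -0.083]
[[ 0.002 -0.976  0.218]
 [ 0.004  0.218  0.976]
 [-1.    -0.001  0.005]]
```

View pics/w10.png

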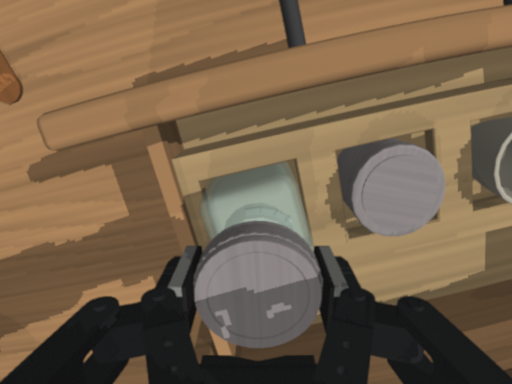

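View pics/s10z.png

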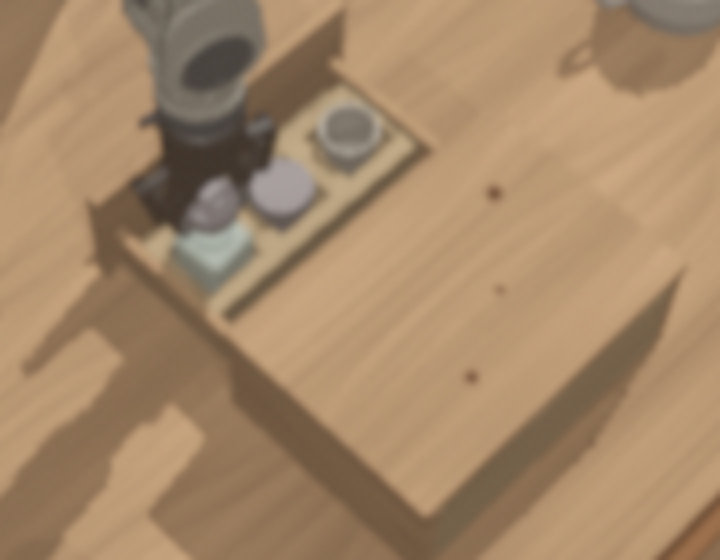

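The bare glass neck is visible below the lifted cap at about (262,212), and the jar is square and level in its cut-out. The wrist carries only the cap's weight. I hand the job in.

Run:
```python
from h import *
a,b=load('top0')['p'].astype(int),load('t10')['p'].astype(int)
d=abs(a-b).max(2)
for n,(u,v) in dict(cup=(125,263),teapot=(86,170),sieve=(392,213),spreader=(345,262)).items(): print(n,d[v-18:v+18,u-18:u+18].mean().round(1))
st(); print(ctrl.close_job())
```

```text
cup 2.8
teapot 2.6
sieve 15.0
spreader 22.1
t 14.13 p [ 0.5552 -0.0845  0.1223] f [ 0.1 -0.6 -0.1] m [ 0.03 -0.02  0.05] w 0.621
q [-0.303  0.331 -0.16   1.08   0.005 -0.083]
[[ 0.002 -0.976  0.218]
 [ 0.005  0.218  0.976]
 [-1.    -0.001  0.005]]
the job is handed in; nothing more can be done
None
```

I pulled the drawer open by its handle, unscrewed the cap, lifted it, and handed the job in at 14.1 s with the cap still gripped. No verdict came back.

- **Drawer:** the handle moved from x ≈ 0.6045 m to x ≈ 0.4295 m, about 175 mm, so it is at its stop.
- **Unscrewing:** I turned the cap about 1.35 rad anticlockwise. The cap turned with the fingers and rose about 3 mm along the thread. By the end of the turn the reaction torque was near zero.
- **Final hold:** the cap's lower edge is about 20 mm above the rim, judged from the tool rising 31 mm. The tool is level to about 0.005 rad, and the cap was centred on the jar to about 1 mm when I gripped it. The opening is 0.62 (about 53 mm), and the wrist force shows no jar weight.
- **Jar and drawer contents:** the last wrist and side views show the jar seated in its cut-out with a bare neck. The tin and cup beside it are still in their cut-outs.
- **Items on the shelf:** comparing the last top view with the first, the cup and teapot areas are unchanged. The sieve and spreader areas changed (mean pixel difference 15 and 22). I think that is the arm's moved shadow, since nothing came near them, but I did not confirm it with a position measurement.

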